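# Third hand for a half-lap joint

## Robot

A 7-joint arm with a two-finger parallel gripper is mounted at the origin on the work surface; the furniture and walls round the work are solid. World frame = base frame: x ahead of the robot, y to its left, z up, the work surface at z = 0. Lengths are in m, angles in rad, forces in N, time in s.
With the tool pointing down it reaches from about 0.425 to 0.825 m from the base axis. Payload 3.6 kg.
Tool frame: the origin (TCP) lies on the centre line of the jaws, within the pads' length; the fingertips stand 19 mm ahead of it and the grasp point (between the pads) is the TCP; z points along the fingers, y is the line along which they close (so a half turn about z gives the same grasp; the last joint's range is limited). The gripper opens to 93 mm and grips with 3 to 60 N. Pads are 15 mm wide; open, the fingers measure 128 mm over their backs; the gripper's body (75 mm by 188 mm) begins 65 mm behind the grasp point.
Start: joints at [1.153, 0.615, -0.013, 1.423, 0.008, 1.103, -0.04], TCP at [0.248, -0.601, 0.238] pointing down, gripper open.
Joint ranges: [-3.12, 3.12], [-0.3, 2.06], [-1.34, 1.32], [0.26, 2.42], [-1.36, 4.5], [0.01, 1.98], [-2.84, 2.84]. Speed limits (rad/s): [2.79, 2.79, 3.14, 3.14, 3.14, 3.14, 3.14].

## Interface

Orientations are given as [roll, pitch, yaw] about the fixed x, y, z axes, in that order (R = Rz(yaw) Ry(pitch) Rx(roll)).
In Python, from bench import robot gives the robot as it stands. The module is installed in compiled form; this text tells all that it offers.
- The arm moves only by the tool apply_moves, never from a script. Its argument "series" is one flat list of numbers, 6 for each row, row after row: the shift along the tool's x, y, z in parts of the range, where 1.0 means 1000 mm, then the turn, a rotation vector about the tool's x, y, z in a scale on which 1.0 is 120 degrees. A call has 1 to 20 rows; each row is the pose to reach, as a shift and turn from the pose commanded when the call began, along the tool's axes at that moment; what a row does not reach only later rows make up. A row lasts 1/8 s, in which the tool goes at most 62.5 mm and 10.7 degrees, less where a joint would pass 70% of its speed; a pose out of reach is approached as far as the arm can. No shift or turn number may pass 1 either way. A call with a gripper value outside its range is refused whole. "hand" is the opening, from 0 (shut) to 1 (fully open), set as the call begins (left out, the last holds). The fingers move at their own pace and stop on an object; "squeeze" is the grip in N (left out, the last holds). Time passes only in rows, so rows that repeat a pose let the fingers close. It gives the time, the measured TCP pose, the force, the opening and the grip force at its end, in the units of the state.
- robot.state(): the state, without advancing time (a new reading comes with each control period).
- robot.read_camera(name): name is "side" or "top"; returns a dict with "img" (420x560x3 uint8, red, green, blue), "depth" (420x560 float32, m along the optical axis (not along the pixel's ray), 0 where there is no reading), "vfov" (degrees; the focal length in pixels is half the picture's height over the tangent of half this angle, whatever the lens; pixels are square), "cx", "cy" (the principal point, pixels), "cam_to_world" (4x4, takes a point from camera to world coordinates). Camera axes: x right, y down, z forward; pixel columns grow to the right and rows downward; lengths in m; the calibration is good to about 2 mm. A picture is of the moment at which its call begins.
- robot.finish_job(): hands the job in; it is judged then, once.
Trained networks look in a picture, given as the dict that the camera call returned (one of the last four; its "shot" number tells which), for a name from the list of things; names that differ only in an ending like _2 or _b are one class to them, and where a whole thing is asked for, a point or a joint stands for the part that bears it (a point fixed in the world has none). Each returns a list of dicts, best first, with "p" (0 to 1); they miss things now and then, are a little off and sometimes report something else, mostly with a low value. They report only what shows in the picture. A call takes as long as a camera call.
- robot.trace(picture, name): "mask" (420x560 bool, what is visible of it) and "uv" ([column, row] in pixels, amid what is visible of it).
The state is a dict: "t": time; "joint_positions": joint angles; "dq": joint speeds; "joint_torque": joint torques, N m; "ee_pos": TCP position; "tool_rot": TCP orientation; "force": force on the tool from outside, world axes, zero at the start; "torque": the same for the moment, N m; "finger_gap": finger opening in m; "grip_force": force on a finger pad.
Only numpy, scipy, OpenCV 4.12 (cv2) and the standard library are available. Lean on these libraries where they do the work, as an engineer would, in place of code of your own. Each camera call takes 0.05 s, during which the arm holds its last target. There are 200 camera calls.

## Task

Fit the half-lapped rail into the notch of the stile lying in the assembly jig: press its lap down until it is fully seated, then push the rail along its length so that its shoulder closes up square against the stile and the stile comes up flat against the jig's fence. Finish while still holding it there, pushing the joint against the fence with a steady, moderate force of about 12 N (at least 6, at most 20), so that I can drive the screws; leave the plain batten and the glue bottle alone.

Things in the scene. Friction and masses are not known exactly. Their poses are not given: they have to be found in the camera images.
- rail: loose pale wooden bar 40 x 218 x 30 mm high, about 0.12 kg. Origin: centre of the underside; y along its length, z up. Half lap at its -y end: there (y -109 to -56 mm) only the upper 15 mm are left, a tongue with eased lower edges; y -56 to +109 is full height. Starts on the bench within 15 degrees of world y, lap to the robot's right, in one of two places, the plain batten in the other
- shoulder (a point): point on the rail's shoulder (the upright 15 mm high step below the root of the tongue, which must close against the stile): in the rail's frame at x 0, y -56, z 7.5 mm
- stile: loose pale wooden bar 210 long (x) x 55 wide (y) x 30 mm high, 0.18 kg, on the jig's base 4 to 14 mm short of the fence. Origin: centre of its underside; -y to the fence, +y to the side the rail comes from. A notch 43 mm wide, 15 deep crosses its whole width from the top, centred at x +30 mm (rail has 1.5 mm play each side). Seated, the rail lies on the base too, tops level
- notch (a point): centre of the notch's floor, in the stile's frame at x +30, y 0, z 15 mm
- jig: fixed base board with a slippery grey facing (friction about 0.2), 220 (x) x 280 (y) x 12 mm thick, on which stile and rail lie. Origin: centre of its underside, on the bench top (world z = 0), so its top is at z = 12 mm. Turned up to 9 degrees from the world axes
- fence: fixed rigid wooden fence 220 long (x) x 25 x 45 mm high on the base's -y edge (robot's right). Origin: mid-length on its working face, at the height of the base's top; the face looks to +y: with the stile home, the stile's origin is 27.5 mm from it in y. The fence feels the push on the rail less the sliding friction on the base: under 1 N, plus a fifth of any downward press
- batten: plain straight batten of the same wood and size as the rail (40 x 218 x 30 mm) but with no lap cut in it, a bystander lying on the bench; origin: centre of its underside, length along y
- glue_bottle: white glue bottle with a red nozzle, 57 mm across and 192 mm tall, standing on the bench; a bystander; origin: centre of its foot

How it is judged:
On the way:
1. the rail's lap lies fully down in the stile's notch (z of shoulder in the frame of stile below 0.0105 m and x of shoulder in the frame of stile between 0.026 and 0.034 m and y of shoulder in the frame of stile below 0.06 m and angle between rail's own z axis and vertical below 0.06 rad), for 0.1 s.
At the end, for the whole second after the job is handed in: still held by the fingers: lap seated within 2 mm, both parts flat within 2 degrees; shoulder closed within 1.5 mm and square within 2.5 degrees; stile along the fence within 1.5 mm and pressing on it with 6 to 20 N through the last second (z of shoulder in the frame of stile between 0.0055 and 0.0095 m and x of shoulder in the frame of stile between 0.027 and 0.033 m and y of shoulder in the frame of stile below 0.029 m and y of stile in the frame of fence below 0.029 m and z of stile in the frame of fence below 0.003 m and angle between the x axis of stile and the x axis of fence, either way round below 0.03 rad and angle between the x axis of rail and the x axis of fence, either way round below 0.045 rad and angle between each of rail, stile's own z axis and vertical below 0.035 rad and contact force between stile and fence between 6 and 20 N and contact force between the fingers and rail above 2 N); the arm keeps its last pose, push and grip.
It fails at once if the plain batten is disturbed (moved more than 25 mm) (distance of batten from where it was at the start of the episode above 0.025 m).
It fails at once if the glue bottle is disturbed (moved more than 25 mm) (distance of glue_bottle from where it was at the start of the episode above 0.025 m).
It also fails if it takes over 53 s, if anything falls off the work surface, if the arm or the gripper's body presses on something with over 40 N, if the wrist force passes 120 N, or if a joint passes its speed limit or range.

## Working session

There is one attempt and no reset: what is moved stays moved. The work goes in short steps, Python scripts to look and compute and a tool call to move; the robot and the scene stay as the last step left them, time stands still between calls to the robot, and variables do not carry over. Pictures are saved under pics/ and viewed, at most 10 in all, crops included, and the job is handed in when it is done.

Besides the shell and the picture viewer there is one more tool, called after ">>>" as a command line: name --argument value ..., lists and objects as JSON in quotes. apply_moves: Moves the arm, as the interface text tells. Its arguments: {"type":"object","properties":{"series":{"type":"array"},"hand":{"type":"number"},"squeeze":{"type":"number"}},"required":["series"]}

```bash
mkdir -p pics
cat > h.py <<'E'
import numpy as np, cv2
from scipy.spatial.transform import Rotation as R
from bench import robot
def cloud(p):
    d=p["depth"]; h,w=d.shape; f=h/2/np.tan(np.radians(p["vfov"])/2)
    v,u=np.mgrid[:h,:w]
    P=np.stack([(u-p["cx"])*d/f,(v-p["cy"])*d/f,d],-1)
    T=np.array(p["cam_to_world"]); return P@T[:3,:3].T+T[:3,3]
E
python3 - <<'E'
from h import *
print(robot.state())
ims=[]
for c in ("top","side"):
    p=robot.read_camera(c); cv2.imwrite(f"pics/{c}0.png",p["img"][:,:,::-1]); C=cloud(p)
    print(c,p["vfov"],np.round(p["cam_to_world"],3).tolist(), (p["depth"]>0).mean())
    for n in ("rail","stile","jig","fence","batten","glue_bottle"):
        for r in robot.trace(p,n)[:2]:
            m=r["mask"]&(p["depth"]>0); Q=C[m]
            if len(Q)<10: print(n,r["p"],len(Q)); continue
            z=Q[:,2]; zt=np.percentile(z,90); T=Q[abs(z-np.median(z))<.006]
            rect=cv2.minAreaRect((T[:,:2]*1000).astype(np.float32))
            print(n,round(r["p"],2),np.round(r["uv"]),len(Q),"z",np.round(np.percentile(z,[5,50,95]),4),"rect",np.round(rect[0],1),np.round(rect[1],1),round(rect[2],1))
E
```

```text
{'t': 0.0, 'joint_positions': array([ 1.15251089,  0.61587278, -0.01263534,  1.42491022,  0.00811405,
        1.10343826, -0.04042239]), 'dq': array([-1.28417059e-04, -2.90541781e-04, -1.52515427e-03, -1.56769859e-05,
       -1.58300541e-03, -7.48400176e-04, -3.04141207e-04]), 'joint_torque': array([ 3.90081004e-04, -4.58937407e+01,  2.09316979e-01, -1.65748322e+01,
       -6.10498851e-02,  2.03330372e-02,  2.31925787e-04]), 'ee_pos': array([ 0.24791793, -0.60003679,  0.23650749]), 'tool_rot': array([-3.13901471e+00,  3.97165994e-05,  3.91851556e-01]), 'force': array([-0.07446478, -0.33710201,  0.32209054]), 'torque': array([ 0.05651289, -0.0792591 ,  0.03812287]), 'grip_force': 0.0, 'finger_gap': 0.0927718150887268}
top 50.931939767271544 [[-0.002, -0.996, 0.09, 0.297], [-1.0, 0.003, 0.017, -0.011], [-0.017, -0.09, -0.996, 1.398], [0.0, 0.0, 0.0, 1.0]] 0.9959183673469387
rail 0.6 [199. 233.] 935 z [0.022  0.0298 0.0344] rect [367.  271.5] [ 40.3 217.7] 3.7
stile 0.94 [380. 217.] 1236 z [0.0241 0.0408 0.0464] rect [ 409.4 -288.6] [206.8  55.9] 4.4
jig 0.61 [162. 188.] 447 z [0.0231 0
[... 690 characters left out ...]
62.] 390 z [0.0282 0.0303 0.0321] rect [373.1 209.7] [39.6 95.2] 4.1
stile 0.68 [296. 174.] 906 z [0.0157 0.0353 0.044 ] rect [ 411.3 -290.3] [205.9  72.5] 6.3
jig 0.91 [296. 195.] 2990 z [0.0055 0.0125 0.0566] rect [ 402.4 -192. ] [219.3 261.2] 5.1
fence 0.8 [289. 160.] 536 z [0.0335 0.0521 0.0586] rect [ 415.2 -332.2] [215.5  36. ] 4.5
fence 0.31 [294. 194.] 2930 z [0.0069 0.0126 0.0566] rect [ 401.  -177.2] [219.3 231.6] 5.1
batten 0.6 [261. 252.] 782 z [0.0275 0.0301 0.0321] rect [476.9 163. ] [ 40.1 202.3] 1.9
batten 0.3 [303. 263.] 367 z [0.0283 0.0303 0.0322] rect [373.4 209.5] [39.1 94.3] 4.9
glue_bottle 0.78 [234. 268.] 446 z [0.1348 0.1478 0.1798] rect [500.7 391.8] [34.2 24.3] 8.1
```

View pics/top0.png

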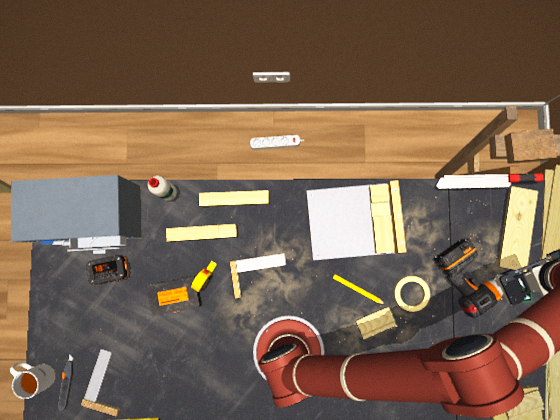

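View pics/side0.png

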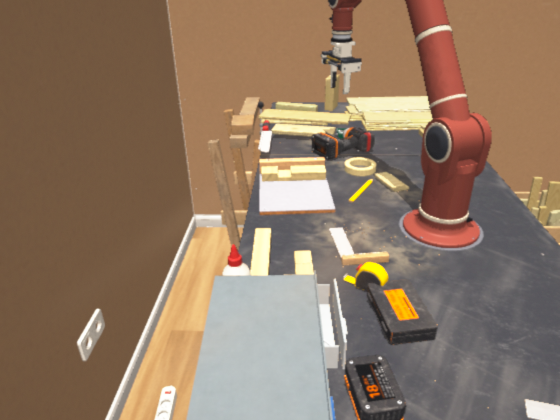

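The top view shows the two bars at about (201,233) and (234,199), the jig at (355,220), and the bottle at (160,187). I need a closer look to tell the rail from the batten and to find the notch.

Run:
```python
from h import *
a=cv2.imread("pics/top0.png"); 
c1=cv2.resize(a[180:250,155:285],None,fx=6,fy=6,interpolation=cv2.INTER_CUBIC)
c2=cv2.resize(a[170:265,300:415],None,fx=3,fy=3,interpolation=cv2.INTER_CUBIC)
o=np.zeros((600,800,3),np.uint8);o[:300,:780]=c1[:300];
o[310:595,:345]=c2
b=cv2.imread("pics/side0.png"); c3=cv2.resize(b[220:280,240:330],None,fx=4.4,fy=4.4,interpolation=cv2.INTER_CUBIC); o[310:574,360:756]=c3
c1b=c1[300:]
cv2.imwrite("pics/z.png",o)
p=robot.read_camera("top");C=cloud(p)
# height cross-sections along bars' lateral side (near -x face), and stile notch
for n,i in (("rail",0),("batten",0)):
    m=robot.trace(p,n)[i]["mask"]; Q=C[m&(p["depth"]>0)]
    T=Q[abs(Q[:,2]-.03)<.004]; (cx,cy),s,an=cv2.minAreaRect((T[:,:2]*1000).astype(np.float32)); th=np.radians(an)
    P=C.reshape(-1,3); d=P[:,:2]*1000-[cx,cy]; x=d@[np.cos(th),np.sin(th)]; y=d@[-np.sin(th),np.cos(th)]
    for lo in range(-105,105,25):
        k=(y>lo)&(y<lo+25)&(x>-32)&(x<-19.5); print(n,lo,k.sum(),np.round(np.sort(P[k,2])*1000,0).astype(int)[::2])
```

```text
rail -105 37 [-10  -5  -4  -3  -3  -2  -1  -1   0   0   1   1   3   3   4   5  17  26
  34]
rail -80 32 [-6 -4 -4 -2 -2 -2 -1 -1  0  0  0  1  1  2  3  5]
rail -55 35 [-6 -3 -2 -1 -1  0  0  0  1  2  2  3  3  4  4  8 15 27]
rail -30 32 [-5 -4 -3 -2 -2 -1 -1 -1  0  0  0  1  2  3  3  4]
rail -5 37 [-4 -3 -1 -1  0  0  0  1  1  1  2  2  2  3  5  7 20 26 33]
rail 20 31 [-6 -5 -3 -3 -2 -1 -1  0  0  1  2  2  3  5  7 17]
rail 45 33 [-7 -4 -2 -2 -2 -1  0  0  0  0  0  1  1  3  4  6 31]
rail 70 33 [-4 -3 -2 -2 -1 -1  0  0  1  2  2  3  4  4  5  7  9]
rail 95 32 [-6 -5 -3 -3 -2 -1 -1  0  0  1  2  2  3  5  5  8]
batten -105 34 [-5 -4 -3 -3 -2 -1 -1  0  1  1  1  1  2  2  3  4 17]
batten -80 34 [-5 -5 -4 -3 -1  0  0  1  1  2  2  3  4  4  4  6 24]
batten -55 36 [-4 -3 -3 -3 -2  0  0  1  1  1  1  2  2  2  3  3  4 25]
batten -30 36 [-7 -6 -2 -2 -2 -1  0  0  1  1  2  3  3  4  5  6  6  9]
batten -5 34 [-6 -4 -3 -1  0  0  0  1  1  2  2  3  4  4  5 12 17]
batten 20 38 [-7 -5 -5 -4 -3 -2 -2 -2 -1  0  1  2  3  3  4 20 22 25 28]
batten 45 40 [-7 -4 -2 -2 -1 -1  1  1  1  2  2  3  3  3  4  5 10 30 32 33]
batten 70 40 [-8 -6 -4 -2 -2 -1 -1  0  1  1  2  2  2  3  4  5  9 10 16 19]
batten 95 33 [-6 -5 -3 -2 -1 -1 -1  0  0  1  2  2  2  4  4 18 23]
```

View pics/z.png

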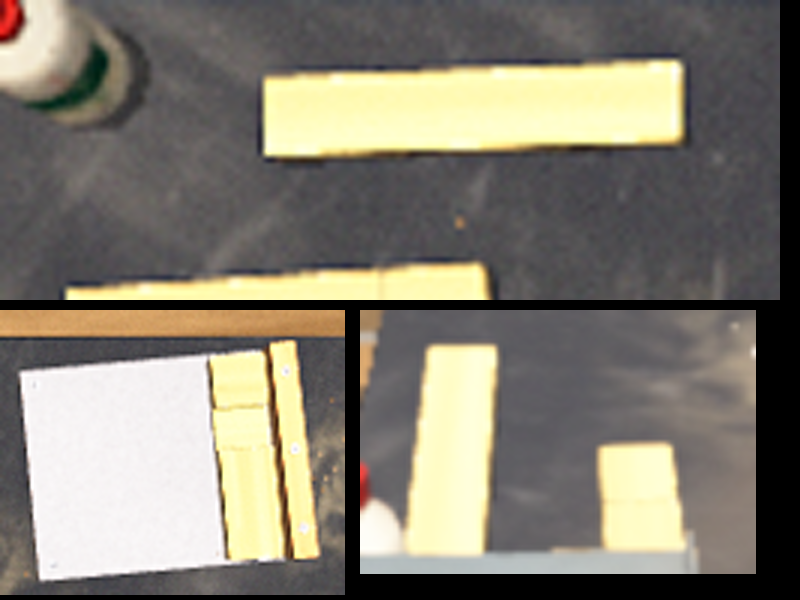

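The near bar (top (201,233)) has the lap line about 54 mm from its right end, so it is the rail. The far bar is the batten. The stile's notch is on the +x side (upper part in the picture). Next I plan the approach.

```bash
cat >> h.py <<'E'
def rows(poses, start=None):
    """poses: (x,y,z mm, yaw deg) tool down -> rows from the present pose"""
    s=robot.state(); p0=s["ee_pos"]*1000; r0=R.from_euler("xyz",s["tool_rot"])
    out=[]
    for x,y,z,yw in poses:
        r=R.from_euler("xyz",[180,0,yw],degrees=True)
        out.append(np.r_[r0.inv().apply(np.array([x,y,z])-p0),np.degrees((r0.inv()*r).as_rotvec())])
    print("at",np.round(p0,1),np.round(np.degrees(s["tool_rot"]),2),"t",s["t"],"F",np.round(s["force"],1),"gap",round(s["finger_gap"],4),"grip",s["grip_force"],"q",np.round(s["joint_positions"],2))
    for o in out: print(np.round(o,1).tolist())
E
python3 -c "
from h import *
rows([(350,-500,237,40),(450,-250,237,60),(470,0,237,80),(430,180,200,94),(368,271,120,94),(368,271,60,94),(368,271,24,94)])"
```

```text
at [ 248.2 -600.7  237.7] [180.    -0.    22.45] t 0.85 F [-0.7  0.2  0.3] gap 0.0931 grip 0.0 q [ 1.15  0.61 -0.01  1.42  0.01  1.1  -0.04]
[132.5, -54.2, 0.7, 0.0, -0.0, -17.5]
[320.4, -247.1, 0.7, 0.0, -0.0, -37.5]
[434.4, -470.5, 0.7, 0.0, -0.0, -57.5]
[466.2, -652.1, 37.7, 0.0, -0.0, -71.5]
[443.6, -759.9, 117.7, 0.0, -0.0, -71.5]
[443.6, -759.9, 177.7, 0.0, -0.0, -71.5]
[443.6, -759.9, 213.7, 0.0, -0.0, -71.5]
```

Units first: shifts go in shares of 1000 mm and turns go in shares of 120 degrees. So -760 mm / 1000 = -0.76, -652 mm / 1000 = -0.652, -71.5 degrees / 120 = -0.5958.

>>> apply_moves --series '[0.132,-0.054,0.001,0,0,-0.1458,0.132,-0.054,0.001,0,0,-0.1458,0.132,-0.054,0.001,0,0,-0.1458,0.32,-0.247,0.001,0,0,-0.3125,0.32,-0.247,0.001,0,0,-0.3125,0.32,-0.247,0.001,0,0,-0.3125,0.32,-0.247,0.001,0,0,-0.3125,0.32,-0.247,0.001,0,0,-0.3125,0.434,-0.47,0.001,0,0,-0.4792,0.434,-0.47,0.001,0,0,-0.4792,0.434,-0.47,0.001,0,0,-0.4792,0.434,-0.47,0.001,0,0,-0.4792,0.466,-0.652,0.038,0,0,-0.5958,0.466,-0.652,0.038,0,0,-0.5958,0.466,-0.652,0.038,0,0,-0.5958,0.444,-0.76,0.118,0,0,-0.5958,0.444,-0.76,0.118,0,0,-0.5958,0.444,-0.76,0.118,0,0,-0.5958,0.444,-0.76,0.118,0,0,-0.5958]' --hand 1

```text
t: 3.22
ee_pos: [0.3688, 0.271, 0.1195]
tool_rot: [3.141, 0.001, 1.64]
force: [1.2, -0.4, 0.1]
finger_gap: 0.0927
grip_force: 0.0
```

```bash
python3 -c "
from h import *
rows([(368,271,60,94),(368,271,24,94)])"
```

```text
at [368.8 271.  119.5] [1.7999e+02 6.0000e-02 9.3950e+01] t 3.225 F [ 1.2 -0.4  0.1] gap 0.0927 grip 0.0 q [-0.41  0.53 -0.39  2.09  0.35  0.59 -0.98]
[0.1, -0.8, 59.5, 0.0, 0.1, -0.1]
[0.2, -0.8, 95.5, 0.0, 0.1, -0.1]
```

To row units: 96 mm / 1000 = 0.096, 80 mm / 1000 = 0.08.

>>> apply_moves --series '[0,0,0.05,0,0,0,0,0,0.08,0,0,0,0,0,0.096,0,0,0,0,0,0.096,0,0,0]'

```text
t: 3.72
ee_pos: [0.3703, 0.2694, 0.0237]
tool_rot: [3.141, 0.002, 1.635]
force: [-0.4, 0.4, 0.4]
finger_gap: 0.0928
grip_force: 0.0
```

>>> apply_moves --series '[0,0,0,0,0,0,0,0,0,0,0,0,0,0,0,0,0,0,0,0,0,0,0,0,0,0,0,0,0,0,0,0,0,0,0,0,0,0,0,0,0,0,0,0,0,0,0,0]' --hand 0 --squeeze 40

```text
t: 4.72
ee_pos: [0.3684, 0.2713, 0.0237]
tool_rot: [3.141, -0.0, 1.64]
force: [0.1, -0.1, 1.0]
finger_gap: 0.0397
grip_force: 40.0
```

Run:
```python
from h import *
rows([(368.5,271,125,94),(450,60,125,94),(431,-180,105,94.6)])
for c in ("top","side"):
    p=robot.read_camera(c); C=cloud(p)
    for n in ("stile","fence","jig"):
        m=robot.trace(p,n)[0]["mask"]&(p["depth"]>0)
        lo,hi={"stile":(.037,.047),"fence":(.051,.063),"jig":(.007,.017)}[n]
        Q=C[m]; Q=Q[(Q[:,2]>lo)&(Q[:,2]<hi)]
        r=cv2.minAreaRect((Q[:,:2]*1000).astype(np.float32)); print(c,n,np.round(r[0],1),np.round(r[1],1),round(r[2],2))
    # notch: low-height points within stile footprint
    if 1:
        a=np.radians(4.7); d=C.reshape(-1,3)*1000-[410,-289,0]; x=d[:,0]*np.cos(a)+d[:,1]*np.sin(a); y=-d[:,0]*np.sin(a)+d[:,1]*np.cos(a)
        k=(abs(y)<20)
        for lo in range(-2,66,4):
            j=k&(x>=lo)&(x<lo+4); print(lo+2,j.sum(),np.round(np.mean(d[j,2]),1) if j.any() else '',end=' | ')
        print()
```

```text
at [368.4 271.3  23.7] [ 1.7999e+02 -1.0000e-02  9.3960e+01] t 4.725 F [ 0.1 -0.1  1. ] gap 0.0397 grip 39.97897267341614 q [-0.52  0.7  -0.24  2.16  0.48  0.34 -1.1 ]
[-0.3, 0.1, -101.3, 0.0, -0.0, -0.0]
[-216.4, 66.9, -101.3, 0.0, -0.0, -0.0]
[-454.6, 31.3, -81.3, 0.0, -0.0, -0.6]
top stile [ 407.5 -289.2] [208.7  55.9] 4.34
top fence [489.4 368.6] [23.6 53.7] 60.16
top jig [ 401.3 -195.4] [220.1 256.1] 4.91
0 15 41.4 | 4 17 40.5 | 8 12 29.2 | 12 15 28.5 | 16 19 27.2 | 20 16 28.1 | 24 16 27.1 | 28 17 27.1 | 32 15 27.4 | 36 17 27.4 | 40 15 26.7 | 44 18 28.0 | 48 22 30.9 | 52 19 41.9 | 56 15 42.5 | 60 19 41.8 | 64 16 41.9 | 
side stile [ 487.5 -280. ] [50.  64.7] 4.77
side fence [ 489.2 -323.6] [31.9 62.5] 84.49
side jig [ 400.  -166.2] [219.9 207.6] 4.72
0 0  | 4 0  | 8 0  | 12 0  | 16 1 28.2 | 20 3 26.6 | 24 1 22.9 | 28 1 25.9 | 32 4 28.0 | 36 8 28.0 | 40 5 26.3 | 44 6 28.7 | 48 6 27.9 | 52 10 36.2 | 56 7 39.3 | 60 5 40.3 | 64 6 42.7 |
```

To row units: -455 mm / 1000 = -0.455, -410 mm / 1000 = -0.41, -0.5 degrees / 120 = -0.0042.

>>> apply_moves --series '[0,0,-0.05,0,0,0,0,0,-0.101,0,0,0,-0.055,0.017,-0.101,0,0,0,-0.11,0.034,-0.101,0,0,0,-0.163,0.05,-0.101,0,0,0,-0.216,0.067,-0.101,0,0,0,-0.265,0.06,-0.101,0,0,0,-0.315,0.052,-0.101,0,0,0,-0.365,0.045,-0.101,0,0,0,-0.41,0.038,-0.095,0,0,0,-0.44,0.033,-0.088,0,0,-0.0042,-0.455,0.031,-0.081,0,0,-0.0042,-0.455,0.031,-0.081,0,0,-0.0042,-0.455,0.031,-0.081,0,0,-0.0042]'

```text
t: 6.88
ee_pos: [0.431, -0.1787, 0.1048]
tool_rot: [3.141, -0.001, 1.651]
force: [0.2, 0.4, -1.0]
finger_gap: 0.0398
grip_force: 40.0
```

Run:
```python
from h import *
rows([])
o=[]
for c in ("top","side"):
    p=robot.read_camera(c); C=cloud(p); np.savez(f"{c}1.npz",C=C,img=p["img"])
    im=p["img"][:,:,::-1]
    cr=im[165:270,295:415] if c=="top" else im[130:235,230:350]
    o.append(cv2.resize(cr,(400,350),interpolation=cv2.INTER_CUBIC))
    for n in ("rail","stile"):
        for r in robot.trace(p,n)[:1]:
            Q=C[r["mask"]&(p["depth"]>0)]; print(c,n,round(r["p"],2),len(Q),np.round(np.percentile(Q,[2,50,98],axis=0)*1000,1).tolist())
            if n=="rail" or c=="top":
                T=Q[abs(Q[:,2]-np.percentile(Q[:,2],70))<.006]
                q=cv2.minAreaRect((T[:,:2]*1000).astype(np.float32));print(np.round(q[0],1),np.round(q[1],1),round(q[2],2))
cv2.imwrite("pics/hov.png",np.hstack(o))
```

```text
at [ 431.  -178.7  104.8] [ 1.7997e+02 -7.0000e-02  9.4600e+01] t 6.875 F [ 0.2  0.4 -1. ] gap 0.0398 grip 39.980324506759644 q [ 0.66  0.58 -0.46  2.08  0.45  0.58 -0.03]
top rail 0.57 394 [[403.0, -153.5, 99.5], [421.8, -113.0, 110.9], [442.5, -72.3, 116.2]]
[ 423.4 -112.8] [39.4 84.1] 4.75
top stile 0.46 435 [[402.6, -154.0, 14.0], [421.7, -113.1, 110.7], [442.8, -70.2, 116.8]]
[ 423.8 -113.3] [40.1 87.5] 4.39
side rail 0.87 503 [[405.2, -281.9, 83.7], [428.4, -138.9, 111.0], [451.6, -67.5, 113.8]]
[ 430.9 -175.1] [ 39.1 220.5] 4.09
side stile 0.93 698 [[307.6, -318.3, 13.7], [380.7, -267.8, 37.8], [510.4, -252.6, 45.1]]
```

View pics/hov.png

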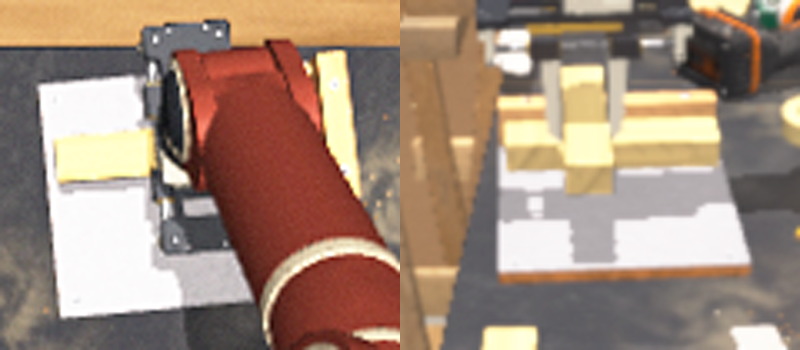

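The side view shows the tongue over the notch at about (585,95), and the rail's axis agrees with the notch to within about 0.5 mm. I lower it gently and watch the force.

To row units: 59 mm / 1000 = 0.059, 57 mm / 1000 = 0.057.

>>> apply_moves --series '[-0.008,0,0.02,0,0,0,-0.008,0,0.04,0,0,0,-0.008,0,0.049,0,0,0,-0.008,0,0.051,0,0,0,-0.008,0,0.053,0,0,0,-0.008,0,0.055,0,0,0,-0.008,0,0.057,0,0,0,-0.008,0,0.059,0,0,0,-0.008,0,0.059,0,0,0]'

```text
t: 8.3
ee_pos: [0.4314, -0.1885, 0.0456]
tool_rot: [3.141, 0.0, 1.649]
force: [-0.4, -0.2, -0.9]
finger_gap: 0.0398
grip_force: 40.0
```

To row units: 10 mm / 1000 = 0.01, 9.5 mm / 1000 = 0.0095.

>>> apply_moves --series '[0,0,0.003,0,0,0,0,0,0.005,0,0,0,0,0,0.007,0,0,0,0,0,0.0085,0,0,0,0,0,0.0095,0,0,0,0,0,0.01,0,0,0,0,0,0.01,0,0,0]'

```text
t: 9.18
ee_pos: [0.4313, -0.1885, 0.0358]
tool_rot: [3.141, 0.0, 1.648]
force: [0.1, 1.0, 0.1]
finger_gap: 0.0397
grip_force: 40.0
```

Run:
```python
from h import *
rows([])
p=robot.read_camera("side"); C=cloud(p)
for n in ("rail","stile"):
    r=robot.trace(p,n)[0]; Q=C[r["mask"]&(p["depth"]>0)]; print(n,round(r["p"],2),np.round(np.percentile(Q,[2,50,98],axis=0)*1000,1).tolist())
cv2.imwrite("pics/s2.png",cv2.resize(p["img"][120:220,230:360,::-1],(780,600),interpolation=cv2.INTER_CUBIC))
```

```text
at [ 431.3 -188.5   35.8] [179.99   0.    94.45] t 9.175 F [0.1 1.  0.1] gap 0.0397 grip 39.97682869434357 q [ 0.59  0.7  -0.34  2.11  0.55  0.42 -0.11]
rail 0.95 [[407.7, -290.9, 12.8], [429.2, -154.9, 41.6], [451.6, -76.3, 53.1]]
stile 0.81 [[308.0, -314.2, 14.5], [364.4, -268.3, 37.9], [507.3, -252.1, 44.8]]
```

View pics/s2.png

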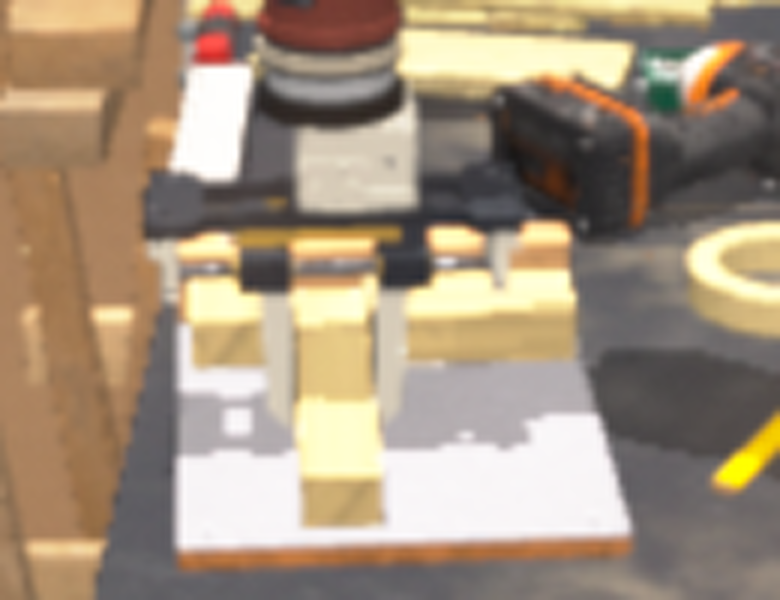

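The rail lies level with the stile in the notch, with no vertical load. Now I push it along toward the fence in steps.

To row units: -18 mm / 1000 = -0.018, -16 mm / 1000 = -0.016.

>>> apply_moves --series '[-0.003,0,0,0,0,0,-0.006,0,0,0,0,0,-0.009,0,0,0,0,0,-0.012,0,0,0,0,0,-0.014,0,0,0,0,0,-0.016,0,0,0,0,0,-0.018,0,0,0,0,0,-0.018,0,0,0,0,0,-0.018,0,0,0,0,0]'

```text
t: 10.45
ee_pos: [0.4326, -0.2067, 0.0357]
tool_rot: [3.142, 0.0, 1.648]
force: [0.1, 0.8, 1.7]
finger_gap: 0.0395
grip_force: 40.0
```

To row units: -4 mm / 1000 = -0.004, -3 mm / 1000 = -0.003.

>>> apply_moves --series '[-0.001,0,0,0,0,0,-0.002,0,0,0,0,0,-0.003,0,0,0,0,0,-0.004,0,0,0,0,0,-0.004,0,0,0,0,0]'

```text
t: 11.08
ee_pos: [0.4325, -0.2088, 0.0357]
tool_rot: [-3.141, -0.002, 1.65]
force: [-1.3, 5.3, 5.5]
finger_gap: 0.0398
grip_force: 40.0
```

Run:
```python
from h import *
for i in range(3):
    s=robot.state(); print(s["t"],np.round(s["force"],2),np.round(s["torque"],2),np.round(s["ee_pos"]*1000,2)); p=robot.read_camera("side")
C=cloud(p)
for n in ("rail","stile"):
    r=robot.trace(p,n)[0]; Q=C[r["mask"]&(p["depth"]>0)]; print(n,round(r["p"],2),np.round(np.percentile(Q,[2,50,98],axis=0)*1000,1).tolist())
t=robot.read_camera("top")
A=cv2.resize(p["img"][140:200,250:340,::-1],(780,320),interpolation=cv2.INTER_CUBIC)
B=cv2.resize(t["img"][170:265,300:415,::-1],(339,280),interpolation=cv2.INTER_CUBIC)
o=np.zeros((600,780,3),np.uint8);o[:320]=A;o[320:,:339]=B;cv2.imwrite("pics/s3.png",o)
```

```text
11.075 [-1.29  5.29  5.48] [0.95 0.07 0.03] [ 432.48 -208.81   35.74]
11.125 [-0.96  5.34  5.23] [0.86 0.07 0.02] [ 432.48 -208.8    35.72]
11.175 [-1.46  5.07  6.06] [0.92 0.12 0.07] [ 432.48 -208.81   35.72]
rail 0.6 [[406.1, -308.5, 16.6], [429.7, -161.4, 41.8], [452.7, -96.5, 44.9]]
stile 0.87 [[307.5, -321.9, 13.3], [371.0, -273.2, 39.2], [510.6, -255.2, 45.3]]
```

View pics/s3.png

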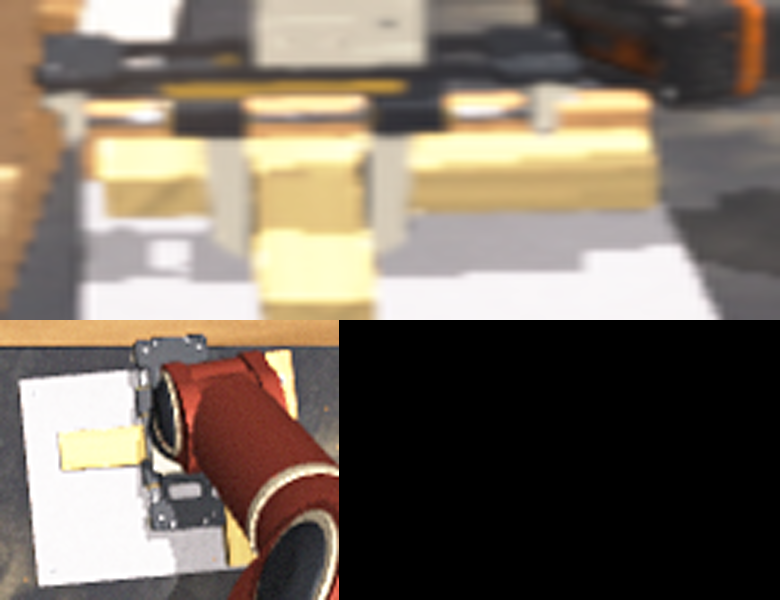

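The stile has moved about 5 mm and appears to touch the fence. I add push and ease the downward press slightly.

To row units: -3 mm / 1000 = -0.003, -2 mm / 1000 = -0.002.

>>> apply_moves --series '[-0.001,0,-0.0002,0,0,0,-0.002,0,-0.0003,0,0,0,-0.003,0,-0.0003,0,0,0,-0.003,0,-0.0003,0,0,0,-0.003,0,-0.0003,0,0,0,-0.003,0,-0.0003,0,0,0]'

```text
t: 12.12
ee_pos: [0.4319, -0.2095, 0.0358]
tool_rot: [-3.139, -0.005, 1.654]
force: [-2.4, 9.5, 5.4]
finger_gap: 0.0399
grip_force: 40.0
```

Run:
```python
from h import *
for i in range(6):
    s=robot.state(); print(s["t"],np.round(s["force"],2),np.round(s["torque"],2),np.round(s["ee_pos"]*1000,2),np.round(np.degrees(s["tool_rot"]),2)); p=robot.read_camera("side")
C=cloud(p)
for n in ("rail","stile"):
    r=robot.trace(p,n)[0]; Q=C[r["mask"]&(p["depth"]>0)]; print(n,round(r["p"],2),np.round(np.percentile(Q,[2,50,98],axis=0)*1000,1).tolist())
```

```text
12.125 [-2.37  9.48  5.44] [1.58 0.31 0.24] [ 431.88 -209.48   35.78] [-179.86   -0.27   94.74]
12.175 [-3.07  8.39  5.64] [1.58 0.22 0.23] [ 431.84 -209.49   35.76] [-179.85   -0.27   94.74]
12.225 [-2.39  8.31  5.53] [1.56 0.23 0.17] [ 431.86 -209.48   35.76] [-179.85   -0.27   94.74]
12.275 [-2.92  9.22  5.94] [1.62 0.32 0.27] [ 431.86 -209.45   35.75] [-179.85   -0.28   94.74]
12.325 [-2.91  8.8   5.52] [1.57 0.34 0.19] [ 431.86 -209.48   35.76] [-179.85   -0.27   94.74]
12.375 [-2.44  8.67  5.88] [1.57 0.28 0.2 ] [ 431.86 -209.49   35.75] [-179.85   -0.27   94.74]
rail 0.8 [[406.3, -304.9, 17.1], [429.3, -166.4, 41.6], [451.8, -96.8, 44.7]]
stile 0.69 [[305.3, -328.9, 11.3], [374.1, -274.9, 39.6], [511.0, -201.3, 73.1]]
```

To row units: -4 mm / 1000 = -0.004, -3 mm / 1000 = -0.003.

>>> apply_moves --series '[-0.001,-0.0003,0,0,0,0,-0.002,-0.0007,0,0,0,0,-0.003,-0.001,0,0,0,0,-0.004,-0.001,0,0,0,0,-0.004,-0.001,0,0,0,0,-0.004,-0.001,0,0,0,0,-0.004,-0.001,0,0,0,0]'

```text
t: 13.4
ee_pos: [0.4316, -0.2098, 0.0357]
tool_rot: [-3.14, -0.01, 1.656]
force: [-1.4, 14.9, 6.8]
finger_gap: 0.0394
grip_force: 40.0
```

Run:
```python
from h import *
for i in range(5):
    s=robot.state(); print(s["t"],np.round(s["force"],2),np.round(s["torque"],2),np.round(s["ee_pos"]*1000,2),np.round(np.degrees(s["tool_rot"]),2)); p=robot.read_camera("side")
C=cloud(p)
for n in ("rail","stile"):
    r=robot.trace(p,n)[0]; Q=C[r["mask"]&(p["depth"]>0)]; print(n,round(r["p"],2),np.round(np.percentile(Q,[2,50,98],axis=0)*1000,1).tolist())
    T=Q[(Q[:,2]>.038)&(Q[:,2]<.047)]; q=cv2.minAreaRect((T[:,:2]*1000).astype(np.float32));print(np.round(q[0],1),np.round(q[1],1),round(q[2],2))
    if n=="rail": A=np.c_[T[:,:2],np.ones(len(T))]; print("tilt deg",np.degrees(np.linalg.lstsq(A,T[:,2],rcond=None)[0][:2]))
# stile front upper edge heights / gap profile along the stile's front face
a=np.radians(4.8); d=C.reshape(-1,3)*1000-[410,-294,0]; x=d[:,0]*np.cos(a)+d[:,1]*np.sin(a); y=-d[:,0]*np.sin(a)+d[:,1]*np.cos(a)
for lo in (-100,-80,-60,-40,-20,70,85):
    k=(x>lo)&(x<lo+20)&(d[:,2]>17)&(d[:,2]<36)&(abs(y-28)<15); print(lo,k.sum(),np.round(np.median(y[k]),1),end=' | ')
    k=(x>lo)&(x<lo+20)&(d[:,2]>49)&(d[:,2]<54)&(abs(y+30)<15); print('fence',k.sum(),np.round(np.median(y[k]),1) if k.any() else '')
cv2.imwrite("pics/s4.png",cv2.resize(p["img"][140:200,250:340,::-1],(795,530),interpolation=cv2.INTER_CUBIC))
```

```text
13.4 [-1.4  14.86  6.76] [2.93 0.23 0.05] [ 431.58 -209.82   35.7 ] [-179.91   -0.55   94.85]
13.45 [-1.36 16.01  6.5 ] [2.91 0.24 0.01] [ 431.61 -209.82   35.7 ] [-179.92   -0.55   94.85]
13.5 [-1.22 15.54  6.9 ] [2.87 0.21 0.05] [ 431.58 -209.83   35.69] [-179.91   -0.55   94.85]
13.55 [-2.24 15.88  6.37] [2.92 0.24 0.07] [ 431.6  -209.81   35.71] [-179.91   -0.55   94.86]
13.6 [-2.23 15.57  7.22] [2.92 0.24 0.01] [ 431.58 -209.85   35.69] [-179.91   -0.54   94.85]
rail 0.83 [[405.8, -305.1, 16.5], [429.2, -166.2, 41.8], [451.0, -97.2, 44.9]]
[ 431.2 -206.2] [ 37.9 218.2] 3.81
tilt deg [-0.06462649 -0.13635355]
stile 0.66 [[307.6, -327.4, 12.6], [371.0, -274.9, 39.3], [510.7, -205.7, 62.6]]
[ 409.3 -294.5] [208.2  65.4] 4.57
-100 35 25.2 | fence 8 -27.1
-80 32 25.5 | fence 4 -26.1
-60 32 25.4 | fence 3 -27.9
-40 30 26.2 | fence 1 -27.7
-20 11 25.1 | fence 0 
70 35 27.2 | fence 3 -29.1
85 31 26.6 | fence 7 -27.4
```

View pics/s4.png

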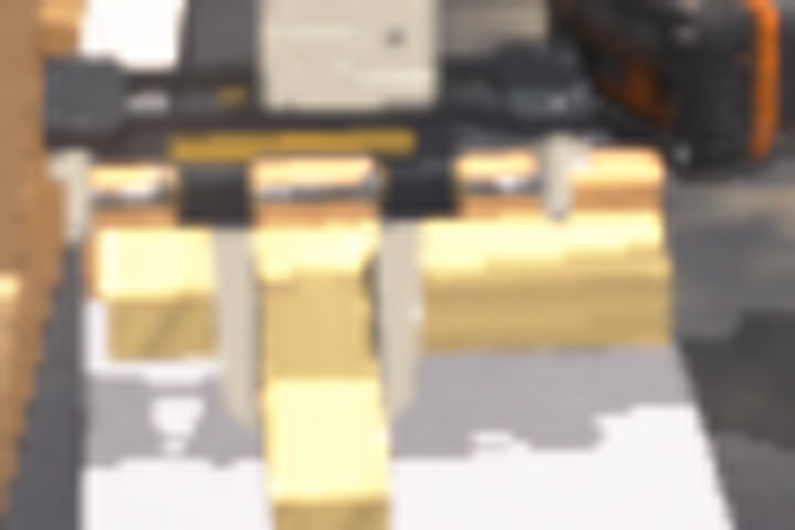

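The joint is closed and level. Wrist force along the push is a steady 15.5 N or so, which leaves about 13–14 N on the fence after friction. Handing in.

```bash
python3 -c "
from h import *
print(robot.finish_job())"
```

```text
the job is handed in; nothing more can be done
None
```

The rail is seated in the notch with its shoulder closed against the stile and the stile against the fence, and the arm is still holding it there. I estimate about 13 N on the fence, worked out from the wrist force less friction. The job was handed in at about 14 s with no verdict returned, and the batten and glue bottle were not touched.

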